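Tip the cured castings out of the pan and lock it level

TASK

Tip the hinged metal pan by its handle to the long 60 degree mark on its scale so that the three grey castings slide out into the white tray, hold it there for two seconds, and never tip it past the last mark at 75 degrees. Then bring the pan back fully level and throw the locking lever over until it clicks into the notch between the two pins. Leave the other things on the bench where they are.

Things in the scene. Friction and masses are not known exactly. Their poses are not given: they have to be found in the camera images.
- station: Fixed tipping station on a plywood board 450 x 260 x 12 mm. Origin on the bench straight below the pan's hinge; x points level from the hinge to the pan's handle, y along the hinge, z up. White catch tray on the -x side (x -0.22 to -0.01, y -0.08 to 0.08, rim 56 mm above the bench); lever and angle scale on the -y side of the pan. Place and yaw vary.
- pan (a joint): Tilt of the sheet-metal pan, rad: 0 level (end stop), grows as the handle is raised and the open front dips into the tray; 1.047 = 60 degree mark, 1.309 = 75 degree mark; its stop is at 1.5. Stiff hinge: stays where it is left; raising the handle takes 5 to 8 N. Pan 180 x 108 mm, walls 36 mm, 0.4 to 0.65 kg.
- pan_hinge (a point): Middle of the pan's hinge axis, 95 mm above the bench; the axis runs along the station's y. The point's axes are the station's when the pan is level and turn with the pan.
- pan_handle (a point): Middle of the pan's handle: round steel bar, 12 mm thick, 100 mm long, parallel to the hinge, free to turn in the fingers. Pan level: 200 mm from the hinge along station +x and 12 mm above it (107 mm above the bench), 64 mm clear to the pan's rear wall, arms 43 mm either side of the middle. It rises toward the tray on the arc about pan_hinge.
- lever (a joint): Angle of the locking lever, rad. 0: leaning 0.6 rad from upright toward station +x (starts at 0 to 0.2, unlocked); grows as it swings over the top toward the tray. 1.2: in the notch, leaning 0.6 rad toward -x; the spring detent draws it in from about 1.08 to its end stop 1.30. Elsewhere stays where left. About 1 N at the knob, up to 5 N over the click.
- lever_knob (a point): Centre of the lever's black ball knob, 24 mm in diameter, 100 mm from the lever's pivot on a 10 mm steel rod.
- lever_pivot (a point): The lever's pivot, in the plane of the knob's swing (axis parallel to station y): 163 mm from the pan hinge along station +x, 105 mm to its -y side, 118 mm above the bench. 17 mm toward the pan stands a white disc of 46 mm radius.
- tray_floor (a point): Centre of the catch tray's floor, 17 mm above the bench; inside 205 x 155 mm (station x and y), walls 39 mm high above the floor.
- cast_round: Grey cast disc, 36 mm in diameter, 10 mm high; origin under its centre. Starts flat in the pan, in any order with the other two castings.
- cast_square: Grey cast square plinth, 30 x 30 x 14 mm; origin under its centre. Starts in the pan.
- cast_column: Grey cast waisted column, 26 mm in diameter, 17 mm high; origin under its centre. Starts in the pan.
- paint_bottle: Bystander: paint bottle 28 mm across, 75 mm high, on the bench past the handle end of the board; origin under its centre.
- paint_jar: Bystander: paint jar 40 mm across, 45 mm high, on the bench past the handle end of the board; origin under its centre.
- sanding_block: Bystander: cork sanding block 70 x 35 x 22 mm, beyond the tray; origin under its centre.
- thinner_can: Bystander: metal can 56 mm across, 100 mm high, beyond the station; origin under its centre.
- brush: Bystander: paint brush 170 mm long, lying at the left.
- screwdriver: Bystander: screwdriver 160 mm long, lying at the left.
- water_pot: Bystander: white pot 64 mm across, 70 mm high, at the right; origin under its centre.
- scale_60 (a point): Outer end of the long 60 degree tick of the scale: a steel arc of 90 mm radius about the hinge, 70 mm to the -y side, with short ticks each 15 degrees from 0 to 75. A thin pointer on the pan's side lies at the 0 tick when level.
- lever_notch (a point): Where the knob's centre is when the lever is in its notch (1.2 rad); the notch is the gap between two dark steel pins on the white disc behind the lever, at its tray-side edge. There a dog on the lever's shaft lies over a lug on the pan and keeps it down; with the pan raised it would foul the pan.

How it is judged:
By the outcome, as a careful person would: the job done as asked, in the order asked, and still so for the second after the job is handed in, with the robot touching nothing.
It also fails if it takes over 64 s, if anything falls off the work surface, if the arm or the gripper's body presses on something with over 40 N, if the wrist force passes 120 N, or if a joint passes its speed limit or range.

ROBOT

A 6-joint arm with a two-finger parallel gripper is mounted at the origin on the work surface. World frame = base frame: x ahead of the robot, y to its left, z up, the work surface at z = 0. Lengths are in m, angles in rad, forces in N, time in s.
With the tool pointing down it reaches from about 0.225 to 0.875 m from the base axis. Payload 3.4 kg.
Tool frame: the origin (TCP) lies midway between the tips of the shut fingers; the grasp point (between the pads) lies 19 mm behind it (manip.grasp_offset is the distance from the TCP to the grasp point, in m); x points along the fingers, y is the direction in which the jaws open and shut, and the axes are right-handed (so a half turn about x gives the same grasp; the last joint's range is limited). The gripper opens to 85 mm and grips with 20 to 120 N. Pads are 22 mm wide; open, the fingers measure 114 mm over their backs; the gripper's body (76 mm by 85 mm) begins 54 mm behind the grasp point. The pads swing forward as they close: fully open they stand 13 mm farther back than shut.
Start: joints at [-1.339, 0.276, 1.505, -0, 1.361, -0.121], TCP at [0.199, -0.54, 0.231] pointing down, gripper open.
Joint ranges: [-2.89, 2.89], [-0.75, 2.08], [0.22, 2.7], [-1.18, 4.32], [0.11, 2.71], [-2.7, 2.7]. Speed limits (rad/s): [2.57, 2.57, 3.14, 3.14, 3.14, 3.14].

INTERFACE

Orientations are given as a unit quaternion [w, x, y, z].
In Python, from rig import manip gives the robot as it stands.
- The arm moves only by the shell command python3 -m creep 'ROWS' [OPENING] [FORCE]. ROWS is a JSON object of lists of equal length, an entry for each row: "delta_pos": the shift along the tool's x, y, z in cm, a list of three; "dr": the turn, a rotation vector about the tool's x, y, z in rad, a list of three. In form: {"delta_pos": [[dx, dy, dz], ...], "dr": [[rx, ry, rz], ...]}. A call has 1 to 10 rows; each row is the pose to reach, as a shift and turn from the pose commanded when the call began, along the tool's axes at that moment; what a row does not reach only later rows make up. A row lasts 1/10 s, in which the tool goes at most 50 mm and 8.59 degrees, less where a joint would pass 70% of its speed; a pose out of reach is approached as far as the arm can. A call with a gripper value outside its range is refused whole. OPENING is the opening, from -1 (shut) to 1 (fully open), set as the call begins (- or left out, the last holds). The fingers move at their own pace and stop on an object; FORCE is the grip in N (left out, the last holds). Time passes only in rows, so rows that repeat a pose let the fingers close. It gives the time, the measured TCP pose, the force and the opening at its end, in the units of the state.
- manip.get_state(): the state, without advancing time (a new reading comes with each control period).
- manip.get_image(name): name is "scene" or "top" or "wrist"; returns a dict with "pixels" (400x640x3 uint8, blue, green, red), "depth" (400x640 float32, m along the optical axis (not along the pixel's ray), 0 where there is no reading), "intrinsics" (3x3 intrinsics, pixels), "rvec" (rotation vector, rad) and "tvec" (3), from world to camera coordinates, as OpenCV has them. Camera axes: x right, y down, z forward; pixel columns grow to the right and rows downward; lengths in m; the calibration is good to about 2 mm. A picture is of the moment at which its call begins.
- manip.sign_off(): hands the job in, once; it reports no verdict.
The state is a dict: "clock": time; "qpos": joint angles; "qd": joint speeds; "effort": joint torques, N m; "position": TCP position; "ee_rot": TCP orientation; "contact_force": force on the tool from outside, world axes, zero at the start; "moment": the same for the moment, N m; "width": finger opening in m.
Only numpy, scipy, OpenCV 4.12 (cv2) and the standard library are available. Lean on these libraries where they do the work, as an engineer would, in place of code of your own. Each camera call takes 0.05 s, during which the arm holds its last target. There are 200 camera calls.

## Working session

There is one attempt and no reset: what is moved stays moved. The work goes in short steps, Python scripts to look and compute and a shell command to move; the robot and the scene stay as the last step left them, time stands still between calls to the robot, and variables do not carry over. Pictures are saved under pics/ and viewed, about 8 in all and at most 12, crops included, and the job is handed in when it is done.

```bash
ls; mkdir -p pics
python3 - <<'E'
from rig import manip
import cv2,numpy as np
s=manip.get_state()
for k,v in s.items(): print(k,np.round(v,3))
print(manip.grasp_offset)
for n in("scene","top"):
    d=manip.get_image(n); cv2.imwrite(f"pics/{n}0.png",d["pixels"]); np.savez(f"pics/{n}0.npz",**d)
    print(n,d["intrinsics"].tolist(),d["rvec"],d["tvec"])
E
```

```text
pics
clock 0.0
qpos [-1.339  0.277  1.506  0.     1.361 -0.121]
qd [-0.     0.    -0.    -0.    -0.001 -0.   ]
effort [-1.0000e-03 -4.1677e+01 -2.4580e+01 -0.0000e+00  1.1000e-02 -0.0000e+00]
position [ 0.199 -0.539  0.23 ]
ee_rot [-0.123 -0.696 -0.125  0.696]
contact_force [ 0.202  0.451 -0.516]
moment [-0.005  0.027 -0.039]
width 0.085
0.0187
scene [[485.5459407760462, 0.0, 319.12049703153014], [0.0, 485.5459407760462, 205.9535957207868], [0.0, 0.0, 1.0]] [ 1.56404515  2.23749065 -0.65059064] [ 0.2281112  -0.34472121  1.98593955]
top [[484.4036475457655, 0.0, 322.52723182904725], [0.0, 484.4036475457655, 199.26528843765598], [0.0, 0.0, 1.0]] [ 2.12494164 -2.09734631  0.21218931] [-0.04643222  0.61160454  1.42494842]
```

View pics/top0.png

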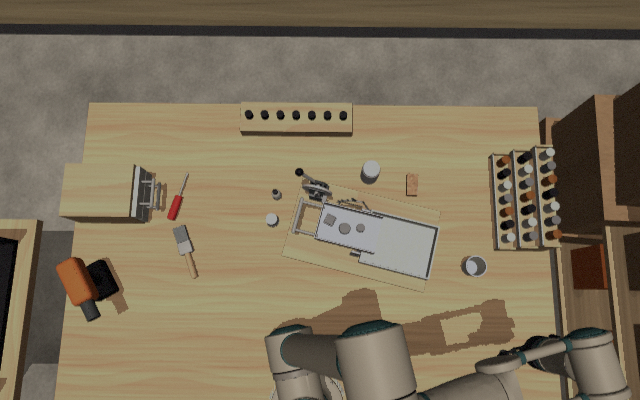

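View pics/scene0.png

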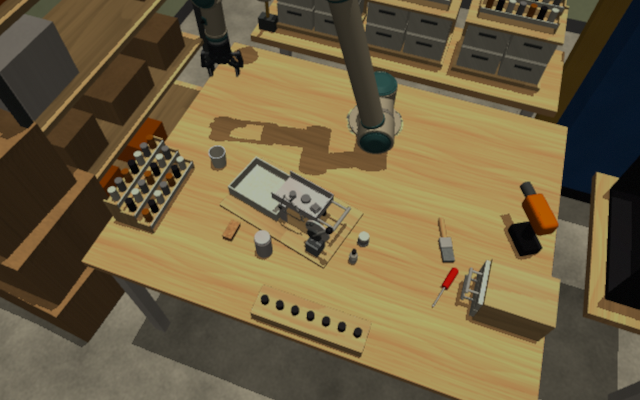

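The top view shows the pan handle at about (305,215), the lever knob at (299,172), the tray at (405,248), and the bottle and jar at (276,194) and (272,219). I'll measure the station now.

```bash
cat > h.py <<'E'
import numpy as np,cv2
def load(f): return dict(np.load(f))
def world(d):
    K=d["intrinsics"];R=cv2.Rodrigues(d["rvec"])[0];z=d["depth"]
    v,u=np.mgrid[:z.shape[0],:z.shape[1]]
    c=np.stack([(u-K[0,2])/K[0,0]*z,(v-K[1,2])/K[1,1]*z,z],-1)
    return (c-d["tvec"])@R
def proj(d,P): return cv2.projectPoints(np.float64(P).reshape(-1,1,3),d["rvec"],d["tvec"],d["intrinsics"],None)[0].reshape(-1,2)
def ray(d,uv,h):
    K=d["intrinsics"];R=cv2.Rodrigues(d["rvec"])[0]
    c=-R.T@d["tvec"];r=R.T@np.linalg.inv(K)@np.r_[uv,1.]
    return c+r*(h-c[2])/r[2]
E
python3 - <<'E'
from h import *
d=load("pics/top0.npz");W=world(d);p=d["pixels"]
print("bench z",np.median(W[150:170,420:480,2]))
x0,y0=260,150
# tray rim + floor: bounding by height; board by height .012
reg=np.zeros(p.shape[:2],bool);reg[150:300,260:460]=1
for lo,hi in((.006,.017),(.045,.065),(.085,.13),(.15,.3)):
    m=reg&(W[...,2]>lo)&(W[...,2]<hi);q=W[m][:,:2].astype(np.float32)
    print(lo,m.sum(),cv2.minAreaRect(q))
    vis=(m*255).astype(np.uint8);cv2.imwrite(f"pics/m{lo}.png",vis)
hi=W[...,2]
a=cv2.resize(p[y0:y0+150,x0:x0+200],None,fx=4,fy=4,interpolation=cv2.INTER_CUBIC)
cv2.imwrite("pics/crop.png",cv2.convertScaleAbs(a,alpha=1.3))
np.set_printoptions(linewidth=250)
print((W[195:240:3,288:330:2,2]*1000).astype(int))
E
```

```text
bench z 0.0016941166925081034
0.006 6886 ((0.5517907738685608, -0.16058948636054993), (0.4758416414260864, 0.6458535194396973), 0.7687797546386719)
0.045 619 ((0.5674219131469727, -0.13896498084068298), (0.5329790115356445, 0.2645041048526764), 72.36553955078125)
0.085 3002 ((0.5976071953773499, -0.09715132415294647), (0.25172942876815796, 0.2929920256137848), 77.18778991699219)
0.15 232 ((0.6183107495307922, -0.062201954424381256), (0.2212936282157898, 0.030567899346351624), 68.03269958496094)
[[  0   5   2   3  -1  13  12  12  11  10  14  68  70 123 139 147  89  93 100  95 104]
 [  6   0  -1   3   4  14 110 117  10  15  15  42  44  56  65  68  66 116 102 109  23]
 [  1  -2   9   2  -1   6 114 115 113  10  12  10  19  10  13  23  30 110 109  15  20]
 [  4  -3   5  -2  12  12 116 108  18  12 110 109 113 113 112  13  15  16 104 118 119]
 [ -2   4   4   0   7 110 115  14  16  21  16   8  15  12  17  15 107 138 108 103 104]
 [  7   0  -1  14  11 113 113   8  16  15  13  13  14  10  12  13  14 101 104 101 101]
 [  2   9   0  14 116 114   8   9  12  15  15  17  14  14  14  12 133 102  99 102 101]
 [  1   1  19  12 113 108  10  21   9   9  18  14  11  16  14  11 127 103  98 108 111]
 [  2  -2  15   7 112 112  12  14   7   9  19  14  16  20  15  16 104 103 115 118 114]
 [ -4   0  18 117 112  17  20  10  13  17  13  16  15  16  12 140  99 103 112 113 120]
 [  2  12  11 115 115  16  20  11  17  13  13  17  13  11  11 108 110 101 108 101 100]
 [  0   9 110 110   8  15  17  11  14  10  11   7  16   8 133 103 101  96 106 100 100]
 [ 12  12 119 112 109 109 111 114 113 113  13  12  13  18 131 102 102 101 104 103 102]
 [ 16  14  13  14  16  12  10  15  18  18 109 111 106 114 113 101 102 102 103  95 102]
 [ 15   9  12  16  15  15   7  13  16  15  11  14  11 135  95 100 105  99 101  98  99]]
```

View pics/crop.png

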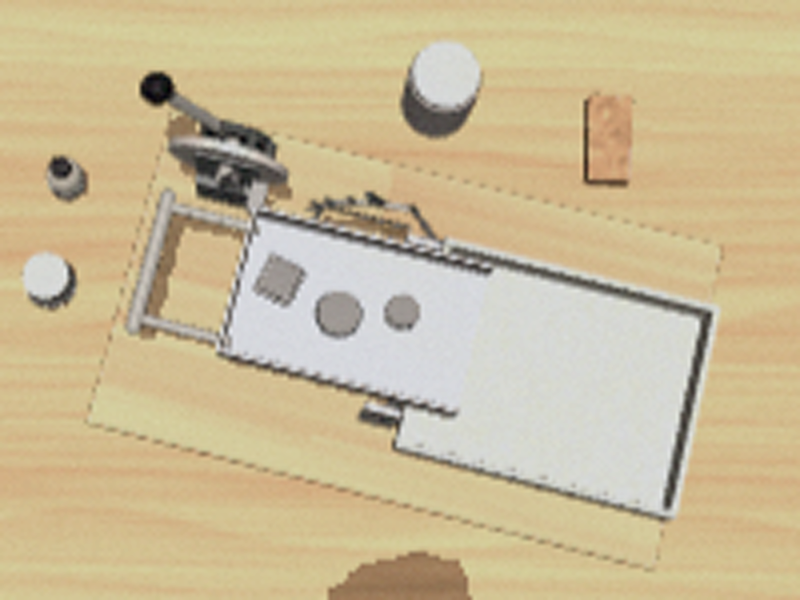

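```bash
cat > st.py <<'E'
from h import *
from scipy.spatial.transform import Rotation as Rt
d=load("pics/top0.npz")
full=lambda u,v:(260+(u-1.5)/4,150+(v-1.5)/4)
E
python3 - <<'E'
from st import *
from rig import manip
c=np.array([ray(d,full(*k),.012) for k in((168,112),(722,243),(655,570),(88,424))])
print("board",c.round(4).tolist(),[round(np.linalg.norm(c[i]-c[i-1]),4) for i in range(4)],"ctr",c.mean(0))
ex=(c[0]-c[1]+c[3]-c[2]);print("yaw board",np.arctan2(ex[1],ex[0]))
# handle: depth points
W=world(d);Z=W[...,2];reg=np.zeros(Z.shape,bool);reg[197:234,291:304]=1
m=reg&(Z>.095)&(Z<.125)
n,l,s,_=cv2.connectedComponentsWithStats(m.astype(np.uint8));
v,u=np.where(m)
# keep pixels along the bar line
a=np.array(full(168,195));b=np.array(full(134,330));t=(b-a)/np.linalg.norm(b-a)
P=np.c_[u,v];off=np.abs((P-a)@[-t[1],t[0]]);k=off<2
print(k.sum(),"z",np.median(W[v[k],u[k],2]))
Q=np.array([ray(d,p,.112) for p in P[k]])[:,:2]
f=cv2.fitLine(Q.astype(np.float32),cv2.DIST_HUBER,0,.01,.01).ravel();e=(Q-f[2:])@f[:2]
print("bar dir",f,"yaw",np.arctan2(f[1],f[0])+np.pi/2,"ext",np.ptp(e),"mid",f[2:]+f[:2]*(e.max()+e.min())/2)
print("ends",ray(d,a,.11),ray(d,b,.11))
print("tray rim", [ray(d,full(*k),.056).round(4).tolist() for k in((716,310),(673,518),(398,452))])
print("knob",ray(d,full(157,88),.20))
print(Rt.from_quat(np.roll(manip.get_state()["ee_rot"],-1)).as_matrix().round(3))
E
```

```text
board [[0.6928, 0.0299, 0.012], [0.5916, -0.4103, 0.012], [0.337, -0.35, 0.012], [0.4424, 0.0865, 0.012]] [np.float64(0.2567), np.float64(0.4517), np.float64(0.2617), np.float64(0.4491)] ctr [ 0.51595256 -0.16098897  0.012     ]
yaw board 1.3392588263451544
139 z 0.11322702397674074
bar dir [ 0.9734395  -0.22894429  0.55478173  0.0346043 ] yaw 1.3398033 ext 0.10911651426787453 mid [0.55270963 0.03509164]
ends [0.60427149 0.02345893 0.11      ] [0.50288235 0.04613108 0.11      ]
tray rim [[0.5314, -0.3933, 0.056], [0.3744, -0.3557, 0.056], [0.4206, -0.1509, 0.056]]
knob [0.66228958 0.02837805 0.2       ]
[[-0.     0.345 -0.938]
 [ 0.002 -0.938 -0.345]
 [-1.    -0.002 -0.   ]]
```

```bash
python3 -m creep '{"delta_pos":[[-3,0,0],[-7,-2,-3],[-7,-5,-7],[-7,-8,-10],[-7,-11,-14],[-7,-14,-18],[-7,-17,-22],[-7,-20,-26],[-7,-23,-29],[-7,-25,-32]],"dr":[[0.05,0,0],[0.1,0,0],[0.16,0,0],[0.22,0,0],[0.28,0,0],[0.34,0,0],[0.4,0,0],[0.46,0,0],[0.53,0,0],[0.584,0,0]]}' 0.2 60
cat > go.py <<'E'
# prints the shift to a station point (for the TCP) in tool axes, cm
import sys
from st import *
from rig import manip
yaw=1.3395;ex=np.array([np.cos(yaw),np.sin(yaw),0]);ey=np.array([-ex[1],ex[0],0]);ez=np.array([0,0,1.])
S=np.c_[ex,ey,ez];H=np.array([.553,.035,0])-.2*ex
def rep(t=None):
    s=manip.get_state();R=Rt.from_quat(np.roll(s["ee_rot"],-1)).as_matrix();p=s["position"]
    want=np.c_[-ez,-ex,ey]
    print("clk",round(s["clock"],2),"TCP station",((p-H)@S).round(4),"w",round(s["width"],4),"F st",(s["contact_force"]@S).round(1),"dr left",Rt.from_matrix(R.T@want).as_rotvec().round(4))
    if t is not None: print("delta cm",((H+S@np.array(t)-p)@R*100).round(2))
if __name__=="__main__": rep([float(a) for a in sys.argv[1:4]] if len(sys.argv)>3 else None)
E
python3 go.py 0.2 0 0.30
```

```text
clock: 1.1
position: [0.4125, -0.1917, 0.3012]
ee_rot: [0.082, -0.702, 0.082, 0.703]
contact_force: [0.1, -0.4, -0.2]
width: 0.0512
clk 1.1 TCP station [-0.0529  0.0847  0.3012] w 0.0512 F st [-0.4 -0.2 -0.2] dr left [-0.0013  0.0007  0.0006]
delta cm [  0.13 -25.3   -8.44]
```

```bash
python3 -m creep '{"delta_pos":[[0,-3,-1],[0,-7,-2.4],[0,-11,-3.7],[0,-15,-5],[0,-19,-6.4],[0,-22,-7.5],[2,-24,-8.2],[5,-25.3,-8.4],[8,-25.3,-8.4],[8,-25.3,-8.4]],"dr":[[0,0,0],[0,0,0],[0,0,0],[0,0,0],[0,0,0],[0,0,0],[0,0,0],[0,0,0],[0,0,0],[0,0,0]]}' >/dev/null; python3 go.py 0.2 0 0.087
python3 - <<'E'
from go import *
w=manip.get_image("wrist");np.savez("pics/w1.npz",**w)
q=proj(w,[H+.2*ex+ez*.107+k*ey for k in(-.05,0,.05)]);print(q)
im=w["pixels"].copy()
for a in q: cv2.circle(im,tuple(int(x) for x in a),3,(0,0,255),1)
cv2.imwrite("pics/w1.png",im)
E
```

```text
clk 2.1 TCP station [0.1974 0.0034 0.2167] w 0.0513 F st [ 0.2  0.1 -1.1] dr left [ 0.0012  0.0102 -0.0019]
delta cm [12.97 -0.28 -0.47]
[[315.34899376 133.75042676]
 [315.49489851 196.19182749]
 [315.62410322 251.4862799 ]]
```

View pics/w1.png

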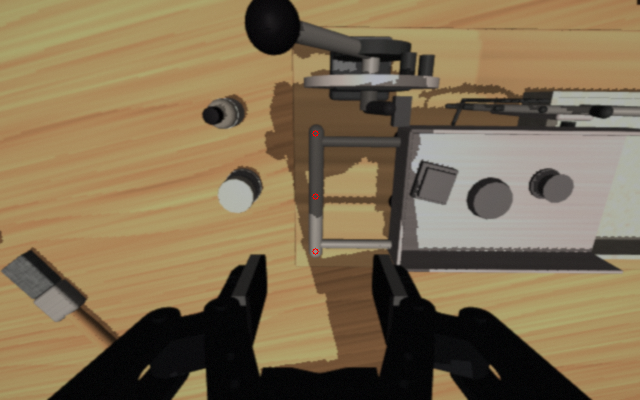

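The projected handle points sit on the bar at (316,133) to (315,251), so the alignment is good. I'll go down and grip.

```bash
python3 -m creep '{"delta_pos":[[2,-0.2,-0.2],[5,-0.2,-0.2],[8,-0.2,-0.2],[10.5,-0.2,-0.2],[12,-0.2,-0.2],[12.5,-0.2,-0.2],[12.5,-0.2,-0.2],[12.5,-0.2,-0.2]],"dr":[[0,0,0],[0,0,0],[0,0,0],[0,0,0],[0,0,0],[0,0,0],[0,0,0],[0,0,0]]}' >/dev/null; python3 go.py 0.2 0 0.087
```

```text
clk 2.95 TCP station [ 0.1995 -0.0033  0.0979] w 0.0515 F st [0.1 1.  0.2] dr left [-0.0002 -0.003   0.0004]
delta cm [ 1.09 -0.05  0.33]
```

```bash
python3 -m creep '{"delta_pos":[[0.5,0,0.2],[0.9,0,0.3],[0.9,0,0.3],[0.9,0,0.3]],"dr":[[0,0,0],[0,0,0],[0,0,0],[0,0,0]]}' >/dev/null; python3 go.py 0.2 0 0.087;  python3 -m creep '{"delta_pos":[[0,0,0],[0,0,0],[0,0,0],[0,0,0],[0,0,0],[0,0,0]],"dr":[[0,0,0],[0,0,0],[0,0,0],[0,0,0],[0,0,0],[0,0,0]]}' -1 50 >/dev/null; python3 go.py 0.2 0 0.087
```

```text
clk 3.35 TCP station [0.1995 0.0012 0.0873] w 0.0513 F st [-0.6  0.  -0.1] dr left [ 0.0002  0.0001 -0.0001]
delta cm [ 0.03 -0.05 -0.12]
clk 3.95 TCP station [0.2002 0.001  0.0875] w 0.0102 F st [4.6 0.6 1.1] dr left [-0.0004 -0.0004  0.0013]
delta cm [ 0.05  0.02 -0.1 ]
```

```bash
cat > ang.py <<'E'
from go import *
def rep2():
    s=manip.get_state();p=(s["position"]-H)@S;x,z=p[0],p[2]+.0195-.095
    print("clk",round(s["clock"],2),"theta",round(np.degrees(np.arctan2(z,x))-3.434,2),"r",round(np.hypot(x,z),4),"w",round(s["width"],4),"F",(s["contact_force"]@S).round(1),"y",p[1].round(4))
    Q=[.20036*np.cos(np.radians(63.434)),.001,.20036*np.sin(np.radians(63.434))+.0755]
    rep(Q)
if __name__=="__main__": rep2()
E
python3 -m creep '{"delta_pos":[[-0.87,0.07,0],[-1.74,0.18,0],[-2.6,0.33,0],[-3.46,0.51,0],[-4.3,0.73,0],[-5.14,0.99,0],[-5.96,1.29,0],[-6.77,1.62,0],[-7.56,1.98,0],[-8.34,2.38,0]],"dr":[[0,0,0],[0,0,0],[0,0,0],[0,0,0],[0,0,0],[0,0,0],[0,0,0],[0,0,0],[0,0,0],[0,0,0]]}' >/dev/null; python3 ang.py
```

```text
clk 4.95 theta 24.59 r 0.2016 w 0.0101 F [ 9.2 -1.2 -2.6] y 0.0012
clk 4.95 TCP station [0.1779 0.0012 0.1702] w 0.0101 F st [ 9.2 -1.2 -2.6] dr left [-0.0008  0.0005  0.0049]
delta cm [-8.49  8.79 -0.02]
```

```bash
python3 -m creep '{"delta_pos":[[-0.76,0.43,0],[-1.5,0.9,0],[-2.22,1.4,0],[-2.92,1.92,0],[-3.59,2.48,0],[-4.24,3.07,0],[-4.85,3.68,0],[-5.45,4.33,0],[-6.02,4.99,0],[-6.55,5.68,0]],"dr":[[0,0,0],[0,0,0],[0,0,0],[0,0,0],[0,0,0],[0,0,0],[0,0,0],[0,0,0],[0,0,0],[0,0,0]]}' >/dev/null; python3 ang.py
python3 - <<'E'
from go import *
for n in("top","scene"):
    t=manip.get_image(n);np.savez(f"pics/{n}2.npz",**t)
    q=proj(t,[H+.05*ex+ez*.1])[0].astype(int);x,y=q[0]-80,q[1]-60
    cv2.imwrite(f"pics/{n}2.png",cv2.resize(t["pixels"][y:y+120,x:x+160],None,fx=4,fy=4,interpolation=cv2.INTER_CUBIC));print(n,x,y)
E
```

```text
clk 5.95 theta 49.16 r 0.204 w 0.0102 F [15.2  2.4  9. ] y 0.0016
clk 5.95 TCP station [0.1239 0.0016 0.2376] w 0.0102 F st [15.2  2.4  9. ] dr left [ 0.0001 -0.0003  0.011 ]
delta cm [-1.75  3.41 -0.06]
top 266 167
scene 223 139
```

View pics/scene2.png

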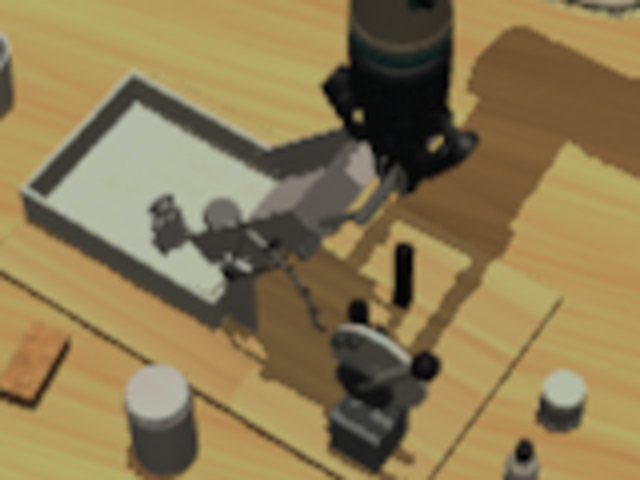

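The castings are sliding out, near (165,225) and (222,215) in the crop. An unidentified dark bar stands at (403,275) and the knob is at (425,365). I'll measure the pan angle from depth and identify that bar.

```bash
cat > pan.py <<'E'
from go import *
def pan(t):
    P=(world(t)-H)@S;k=(abs(P[...,1])<.048)&(P[...,0]>-.02)&(P[...,0]<.13)&(P[...,2]>.06)&(P[...,2]<.33)&(t["depth"]>0)
    Q=P[k][:,[0,2]];best=(0,)
    r=np.random.default_rng(0)
    for _ in range(600):
        a,b=Q[r.integers(len(Q),size=2)];dv=b-a;l=np.hypot(*dv)
        if l<.04: continue
        n=np.array([-dv[1],dv[0]])/l;i=abs((Q-a)@n)<.004
        if i.sum()>best[0]: best=(i.sum(),i)
    f=cv2.fitLine(Q[best[1]].astype(np.float32),cv2.DIST_L2,0,.01,.01).ravel()
    print("pan floor pts",best[0],"of",len(Q),"angle",np.degrees(np.arctan2(f[1],f[0])).round(2),"pt",f[2:].round(4),"dist from hinge",((np.array([0,.095])-f[2:])@[-f[1],f[0]]).round(4))
E
python3 - <<'E'
from pan import *
for n in("top","scene"):
    t=load(f"pics/{n}2.npz");print(n);pan(t)
t=load("pics/scene2.npz");P=(world(t)-H)@S
for u,v in((403,260),(403,275),(403,295),(425,365),(165,225),(222,215)):
    i,j=223+u//4,139+v//4;print(u,v,P[j,i].round(3),t["pixels"][j,i])
L=np.array([.163,-.105,.118])
print("knob lever0/.1 px",[((proj(t,[H+S@(L+.1*np.array([np.sin(.6-a),0,np.cos(.6-a)]))])[0]-[223,139])*4).round() for a in(0,.2)])
E
```

```text
top
pan floor pts 831 of 993 angle 48.84 pt [0.0218 0.1281] dist from hinge -0.0053
scene
pan floor pts 176 of 626 angle 52.24 pt [0.0636 0.1891] dist from hinge -0.0074
403 260 [0.11  0.027 0.087] [8 9 9]
403 275 [0.109 0.03  0.063] [5 7 6]
403 295 [0.11  0.029 0.033] [6 6 6]
425 365 [ 0.219 -0.112  0.214] [29 29 30]
165 225 [-0.1   -0.033  0.044] [58 62 64]
222 215 [-0.075  0.015  0.025] [100 106 109]
knob lever0/.1 px [array([429., 366.]), array([410., 349.])]
```

View pics/top2.png

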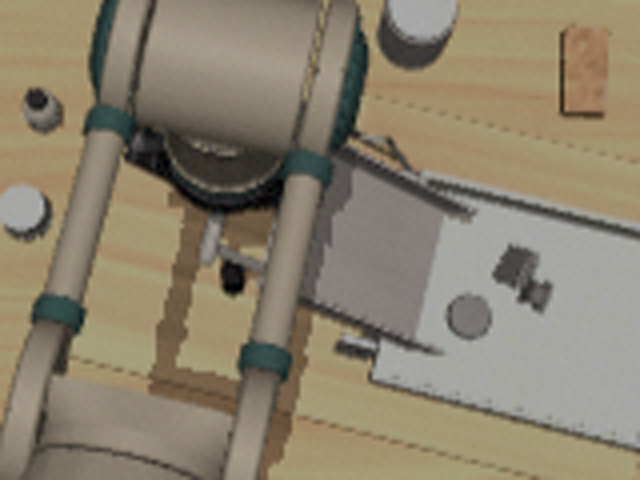

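All three castings are already in the tray, at (517,265), (537,293) and (468,316) in the crop. The dark bar is a fixed stop post under the pan. The pan is at about 48.8°, so I'll go on to 60°.

```bash
python3 -m creep '{"delta_pos":[[-0.5,0.65,0],[-0.95,1.3,0],[-1.4,1.95,0],[-1.75,2.55,0],[-2.05,3.1,0],[-2.05,3.1,0]],"dr":[[0,0,0],[0,0,0],[0,0,0],[0,0,0],[0,0,0],[0,0,0]]}' >/dev/null; python3 ang.py
python3 - <<'E'
from pan import *
for n in("top","scene"):
    t=manip.get_image(n);np.savez(f"pics/{n}3.npz",**t);pan(t)
E
```

```text
clk 6.65 theta 60.06 r 0.2053 w 0.01 F [10.4  3.8 12.4] y 0.0019
clk 6.65 TCP station [0.0916 0.0019 0.2592] w 0.01 F st [10.4  3.8 12.4] dr left [-0.     -0.0009  0.0084]
delta cm [ 0.45  0.2  -0.09]
pan floor pts 463 of 618 angle 62.66 pt [0.016  0.1368] dist from hinge -0.005
pan floor pts 152 of 547 angle -63.75 pt [0.0622 0.1896] dist from hinge -0.0977
```

Run:
```python
from pan import *
t=load("pics/scene3.npz")
T=lambda a,r:H+S@np.array([r*np.cos(np.radians(a)),-.07,.095+r*np.sin(np.radians(a))])
q=proj(t,[T(a,.09) for a in(0,15,30,45,60,75)]);print(q.round(1))
c=q[4].astype(int);x,y=c[0]-40,c[1]-25
im=cv2.resize(t["pixels"][y:y+75,x:x+100],None,fx=8,fy=8,interpolation=cv2.INTER_CUBIC)
im=cv2.convertScaleAbs(im,alpha=1.6)
for k in q: cv2.circle(im,tuple(int(v) for v in (k-[x,y])*8+3.5),4,(0,0,255),1)
cv2.imwrite("pics/sc3.png",im);print(x,y)
P=(world(load("pics/top3.npz"))-H)@S
for Y in(.02,.03,.04):
  k=(abs(P[...,1])<Y)&(P[...,0]>-.03)&(P[...,0]<.07)&(P[...,2]>.075)&(P[...,2]<.25)
  Q=P[k];print(Y,len(Q));
  for lo in np.arange(-.03,.06,.01):
    b=Q[(Q[:,0]>=lo)&(Q[:,0]<lo+.01)];print(round(lo,2),len(b),np.median(b[:,2]).round(4) if len(b) else "",end="; ")
  print()
```

```text
[[302.1 220.2]
 [301.2 216.1]
 [298.8 211.3]
 [295.  206.2]
 [290.1 201.1]
 [284.5 196.4]]
250 176
0.02 203
-0.03 0 ; -0.02 28 0.0825; -0.01 43 0.0979; 0.0 45 0.1134; 0.01 33 0.1296; 0.02 0 ; 0.03 0 ; 0.04 6 0.2262; 0.05 29 0.2214; 
0.03 304
-0.03 0 ; -0.02 43 0.0823; -0.01 62 0.0979; 0.0 64 0.1128; 0.01 53 0.1288; 0.02 0 ; 0.03 0 ; 0.04 9 0.2262; 0.05 43 0.2215; 
0.04 403
-0.03 0 ; -0.02 58 0.0824; -0.01 82 0.0978; 0.0 89 0.1131; 0.01 67 0.1286; 0.02 0 ; 0.03 0 ; 0.04 11 0.2262; 0.05 57 0.2218;
```

View pics/sc3.png

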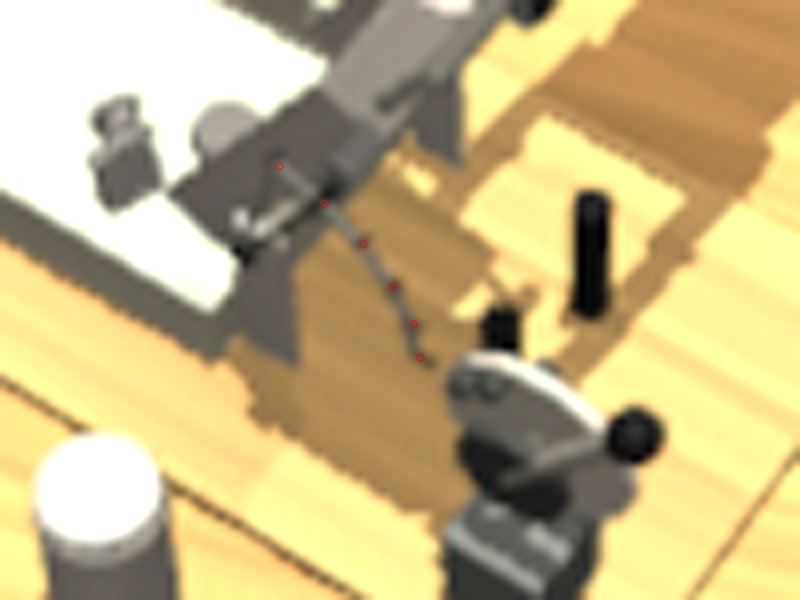

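Run:
```python
from pan import *
for f,a in(("top2",48.8),("top3",60.)):
    t=load(f"pics/{f}.npz");P=(world(t)-H)@S
    for off in(.003,.005,.007):
      r=np.radians(a);u=np.array([np.cos(r),np.sin(r)]);n=np.array([-u[1],u[0]])
      XZ=P[...,[0,2]]-[0,.095];A=XZ@u;B=XZ@n
      k=(abs(P[...,1])<.042)&(A>-.03)&(A<.14)&(abs(B-off)<.008)
      # middle region along rays only
      print(f,off,k.sum(),"A range",A[k].min().round(3),A[k].max().round(3),"angle z|x",np.degrees(np.arctan(np.polyfit(XZ[k][:,0],XZ[k][:,1],1)[0])).round(2),"B|A",(a+np.degrees(np.arctan(np.polyfit(A[k],B[k],1)[0]))).round(2),"meanB",B[k].mean().round(4))
```

```text
top2 0.003 789 A range -0.03 0.139 angle z|x 48.52 B|A 48.7 meanB 0.0052
top2 0.005 791 A range -0.03 0.139 angle z|x 48.55 B|A 48.72 meanB 0.0053
top2 0.007 791 A range -0.03 0.139 angle z|x 48.55 B|A 48.72 meanB 0.0053
top3 0.003 362 A range -0.03 0.14 angle z|x 60.14 B|A 60.28 meanB 0.0053
top3 0.005 374 A range -0.03 0.14 angle z|x 60.68 B|A 60.83 meanB 0.0055
top3 0.007 380 A range -0.03 0.14 angle z|x 60.93 B|A 61.1 meanB 0.0056
```

The depth fit gives about 60.3°, the kinematics about 59.8°, and the pointer meets the 60 tick at (325,203). I'll hold here.

```bash
Z='{"delta_pos":[[0,0,0],[0,0,0],[0,0,0],[0,0,0],[0,0,0],[0,0,0],[0,0,0],[0,0,0],[0,0,0],[0,0,0]],"dr":[[0,0,0],[0,0,0],[0,0,0],[0,0,0],[0,0,0],[0,0,0],[0,0,0],[0,0,0],[0,0,0],[0,0,0]]}'
python3 -m creep '{"delta_pos":[[0,0,0],[0,0,0],[0,0,0],[0,0,0],[0,0,0],[0,0,0],[0,0,0],[0,0,0],[0,0,0],[0,0,0]],"dr":[[0,0,0],[0,0,0],[0,0,0],[0,0,0],[0,0,0],[0,0,0],[0,0,0],[0,0,0],[0,0,0],[0,0,0]]}' >/dev/null
python3 ang.py
python3 -m creep '{"delta_pos":[[0,0,0],[0,0,0],[0,0,0],[0,0,0],[0,0,0],[0,0,0],[0,0,0],[0,0,0],[0,0,0],[0,0,0]],"dr":[[0,0,0],[0,0,0],[0,0,0],[0,0,0],[0,0,0],[0,0,0],[0,0,0],[0,0,0],[0,0,0],[0,0,0]]}' >/dev/null
python3 -m creep '{"delta_pos":[[0,0,0],[0,0,0],[0,0,0],[0,0,0],[0,0,0]],"dr":[[0,0,0],[0,0,0],[0,0,0],[0,0,0],[0,0,0]]}' >/dev/null
python3 ang.py
```

```text
clk 7.75 theta 60.06 r 0.2053 w 0.0101 F [ 9.9  3.7 12.3] y 0.0019
clk 7.75 TCP station [0.0916 0.0019 0.2592] w 0.0101 F st [ 9.9  3.7 12.3] dr left [ 0.0004 -0.0011  0.0076]
delta cm [ 0.45  0.2  -0.09]
clk 9.25 theta 60.06 r 0.2052 w 0.0103 F [10.1  3.6 12.3] y 0.0019
clk 9.25 TCP station [0.0916 0.0019 0.2592] w 0.0103 F st [10.1  3.6 12.3] dr left [ 0.0004 -0.0011  0.0076]
delta cm [ 0.45  0.2  -0.09]
```

```bash
python3 -m creep '{"delta_pos":[[0.41,-0.78,0],[0.85,-1.53,0],[1.32,-2.26,0],[1.83,-2.98,0],[2.37,-3.67,0],[2.93,-4.33,0],[3.53,-4.98,0],[4.15,-5.59,0],[4.79,-6.18,0],[5.47,-6.74,0]],"dr":[[0,0,0],[0,0,0],[0,0,0],[0,0,0],[0,0,0],[0,0,0],[0,0,0],[0,0,0],[0,0,0],[0,0,0]]}' >/dev/null; python3 ang.py
```

```text
clk 10.25 theta 35.89 r 0.2022 w 0.0101 F [4.4 2.  8.8] y 0.0011
clk 10.25 TCP station [0.1564 0.0011 0.2036] w 0.0101 F st [4.4 2.  8.8] dr left [ 0.0003 -0.0018  0.0016]
delta cm [-5.12  6.67 -0.02]
```

```bash
python3 -m creep '{"delta_pos":[[0.7,-0.53,0],[1.42,-1.03,0],[2.16,-1.49,0],[2.92,-1.92,0],[3.69,-2.32,0],[4.49,-2.69,0],[5.3,-3.02,0],[6.12,-3.31,0],[6.96,-3.57,0],[7.8,-3.79,0]],"dr":[[0,0,0],[0,0,0],[0,0,0],[0,0,0],[0,0,0],[0,0,0],[0,0,0],[0,0,0],[0,0,0],[0,0,0]]}' >/dev/null; python3 ang.py
```

```text
clk 11.25 theta 10.75 r 0.2006 w 0.0101 F [5.8 0.7 4.3] y 0.0008
clk 11.25 TCP station [0.1945 0.0008 0.1246] w 0.0101 F st [5.8 0.7 4.3] dr left [ 0.     -0.0014  0.0021]
delta cm [-13.03  10.46   0.  ]
```

```bash
python3 -m creep '{"delta_pos":[[0.85,-0.18,0],[1.7,-0.33,0],[2.58,-0.44,0],[3.0,-0.48,0],[3.4,-0.5,0],[3.4,-0.5,0]],"dr":[[0,0,0],[0,0,0],[0,0,0],[0,0,0],[0,0,0],[0,0,0]]}' >/dev/null; python3 ang.py;python3 -m creep '{"delta_pos":[[0.3,0,0],[0.5,0,0],[0.5,0,0],[0.5,0,0]],"dr":[[0,0,0],[0,0,0],[0,0,0],[0,0,0]]}' >/dev/null; python3 ang.py
python3 - <<'E'
from pan import *
t=manip.get_image("top");np.savez("pics/top4.npz",**t)
for f in("top0","top4"):
    P=(world(load(f"pics/{f}.npz"))-H)@S
    k=(abs(P[...,1])<.045)&(P[...,0]>-.03)&(P[...,0]<.12)&(abs(P[...,2]-.1)<.012)
    print(f,k.sum(),"slope deg",np.degrees(np.arctan(np.polyfit(P[k][:,0],P[k][:,2],1))).round(2)[0],P[k][:,2].mean().round(4))
E
```

```text
clk 11.85 theta 0.68 r 0.2005 w 0.01 F [ 8.5 -0.7 -1.7] y 0.0008
clk 11.85 TCP station [0.1999 0.0008 0.0899] w 0.01 F st [ 8.5 -0.7 -1.7] dr left [-0.0004 -0.0008  0.0029]
delta cm [-16.52  10.99   0.  ]
clk 12.25 theta -0.3 r 0.2005 w 0.0102 F [7.6 2.3 7.9] y 0.0007
clk 12.25 TCP station [0.2002 0.0007 0.0865] w 0.0102 F st [7.6 2.3 7.9] dr left [-0.0007 -0.0017  0.0037]
delta cm [-1.686e+01  1.100e+01 -1.000e-02]
top0 1372 slope deg 0.34 0.1022
top4 1536 slope deg 0.01 0.1017
```

```bash
python3 -m creep '{"delta_pos":[[0.3,0,0],[0.5,0,0],[0.5,0,0],[0.5,0,0]],"dr":[[0,0,0],[0,0,0],[0,0,0],[0,0,0]]}' >/dev/null; python3 ang.py
```

```text
clk 12.7 theta -0.42 r 0.2005 w 0.0101 F [ 5.1 10.1 36.1] y 0.0005
clk 12.7 TCP station [0.2002 0.0005 0.0861] w 0.0101 F st [ 5.1 10.1 36.1] dr left [-0.0005 -0.0042  0.0039]
delta cm [-16.91  11.    -0.03]
```

The pan is on its stop: force rose to 36 N with no more travel. I'll ease off, release and go up.

```bash
python3 -m creep '{"delta_pos":[[-0.3,0,0],[-0.5,0,0],[-0.5,0,0]],"dr":[[0,0,0],[0,0,0],[0,0,0]]}' >/dev/null; python3 ang.py; python3 -m creep '{"delta_pos":[[0,0,0],[0,0,0],[0,0,0],[0,0,0],[0,0,0],[0,0,0],[0,0,0]],"dr":[[0,0,0],[0,0,0],[0,0,0],[0,0,0],[0,0,0],[0,0,0],[0,0,0]]}' 0.2 >/dev/null; python3 ang.py;python3 -m creep '{"delta_pos":[[-1,0,0],[-3,0,0],[-6,0,0],[-9,0,0],[-13,0,0],[-17,0,0],[-19,0,0],[-19,0,0]],"dr":[[0,0,0],[0,0,0],[0,0,0],[0,0,0],[0,0,0],[0,0,0],[0,0,0],[0,0,0]]}' >/dev/null; python3 go.py 0.25 -0.105 0.27
python3 - <<'E'
from pan import *
t=manip.get_image("wrist");np.savez("pics/w5.npz",**t)
L=np.array([.163,-.105,.118])
im=t["pixels"].copy()
for a in(0,.1,.2):
    q=proj(t,[H+S@(L+.1*np.array([np.sin(.6-a),0,np.cos(.6-a)]))])[0];print(a,q.round(1));cv2.circle(im,tuple(int(v) for v in q),4,(0,0,255),1)
for k in(-.05,.05):
    q=proj(t,[H+.2*ex+ez*.107+k*ey])[0];cv2.circle(im,tuple(int(v) for v in q),4,(0,255,0),1)
cv2.imwrite("pics/w5.png",im)
E
```

```text
clk 13.0 theta -0.29 r 0.2005 w 0.01 F [7.9 2.1 7.8] y 0.0007
clk 13.0 TCP station [0.2002 0.0007 0.0865] w 0.01 F st [7.9 2.1 7.8] dr left [-0.0007 -0.002   0.0037]
delta cm [-1.686e+01  1.100e+01 -1.000e-02]
clk 13.7 theta -0.72 r 0.1983 w 0.0516 F [ 0.  -0.2 -0. ] y 0.0011
clk 13.7 TCP station [0.1981 0.0011 0.0849] w 0.0516 F st [ 0.  -0.2 -0. ] dr left [ 0.0001  0.0001 -0.0002]
delta cm [-1.698e+01  1.085e+01 -1.000e-02]
clk 14.5 TCP station [ 0.1986 -0.0008  0.2796] w 0.0514 F st [ 1.2 -0.1  0.6] dr left [ 0.0002 -0.0087  0.0013]
delta cm [  1.06  -5.14 -10.41]
0 [286.   59.4]
0.1 [299.   58.4]
0.2 [313.4  57.4]
```

View pics/w5.png

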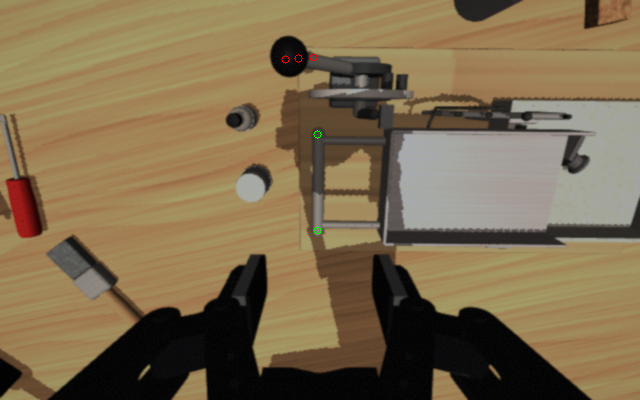

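The handle matches its level position (green dots), and the knob is at (289,56), so the lever is at about 0.02 rad. I'll shut the fingers and go down on the knob's +x side.

```bash
python3 -m creep '{"delta_pos":[[0,-2,-2],[0,-4,-5],[0,-5.5,-8],[0,-6.6,-10],[0,-6.8,-10.4],[2,-6.8,-10.4],[4,-6.8,-10.4],[5,-6.8,-10.4],[5,-6.8,-10.4]],"dr":[[0,0,0],[0,0,0],[0,0,0],[0,0,0],[0,0,0],[0,0,0],[0,0,0],[0,0,0],[0,0,0]]}' -1 60 >/dev/null; python3 go.py 0.265 -0.106 0.192
python3 - <<'E'
from pan import *
t=manip.get_image("wrist");np.savez("pics/w6.npz",**t)
cv2.imwrite("pics/w6.png",t["pixels"])
E
```

```text
clk 15.45 TCP station [ 0.2655 -0.1009  0.2225] w 0.0002 F st [-0.2  0.7 -0.4] dr left [-0.0001  0.0054 -0.0015]
delta cm [ 3.05  0.05 -0.53]
```

View pics/w6.png

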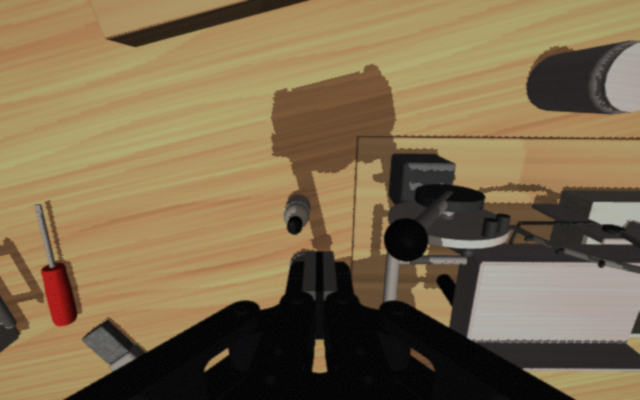

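The fingers are shut at about (320,265), with the knob to their tray side at (406,240). I'll go down and push.

```bash
python3 -m creep '{"delta_pos":[[1.5,0,-0.4],[2.8,0,-0.4],[2.8,0,-0.4],[2.8,0,-0.4]],"dr":[[0,0,0],[0,0,0],[0,0,0],[0,0,0]]}' >/dev/null; python3 go.py 0.265 -0.106 0.192;
python3 -m creep '{"delta_pos":[[0,1,0],[0,2,0],[0,3,0],[0,4,0],[0,5,0],[0,6,0],[0,7,0],[0,8,0],[0,9,0],[0,10,0]],"dr":[[0,0,0],[0,0,0],[0,0,0],[0,0,0],[0,0,0],[0,0,0],[0,0,0],[0,0,0],[0,0,0],[0,0,0]]}' >/dev/null; python3 go.py 0.140 -0.106 0.192
```

```text
clk 15.9 TCP station [ 0.2661 -0.1066  0.1963] w -0.0 F st [0.3 0.1 0.2] dr left [ 0.      0.0012 -0.0004]
delta cm [0.43 0.11 0.06]
clk 16.9 TCP station [ 0.1646 -0.1065  0.196 ] w 0.0001 F st [-0.2  0.   0.3] dr left [-0.0007  0.0017 -0.0006]
delta cm [0.41 2.46 0.05]
```

```bash
python3 -m creep '{"delta_pos":[[0,0.5,0],[0,1,0],[0,1.5,0],[0,2,0],[0,2.4,0],[0,2.4,0]],"dr":[[0,0,0],[0,0,0],[0,0,0],[0,0,0],[0,0,0],[0,0,0]]}' >/dev/null; python3 go.py 0.133 -0.106 0.196
cat > knob.py <<'E'
from pan import *
t=manip.get_image("scene");L=np.array([.163,-.106,.118])
P=(world(t)-H)@S
k=(abs(P[...,1]+.106)<.02)&(P[...,0]>.07)&(P[...,0]<.25)&(P[...,2]>.17)&(P[...,2]<.24)&(t["pixels"].max(-1)<60)
print(k.sum(),np.median(P[k],0).round(4) if k.any() else "")
c=proj(t,[H+S@np.array([.15,-.1,.15])])[0].astype(int);x,y=c[0]-50,c[1]-37
im=cv2.convertScaleAbs(cv2.resize(t["pixels"][y:y+75,x:x+100],None,fx=8,fy=8,interpolation=cv2.INTER_CUBIC),alpha=1.6)
for a in(0,1.08,1.2,1.3):
    q=proj(t,[H+S@(L+.1*np.array([np.sin(.6-a),0,np.cos(.6-a)]))])[0];p=(q-[x,y])*8+3.5;print(a,p.round());cv2.circle(im,tuple(int(v) for v in p),5,(0,0,255),1)
import sys
cv2.imwrite(sys.argv[1],im);np.savez(sys.argv[1][:-3]+"npz",**t)
E
python3 knob.py pics/k1.png
```

```text
clk 17.5 TCP station [ 0.1412 -0.1072  0.1972] w 0.0003 F st [-0.1  0.1  0.9] dr left [-0.0004 -0.0006 -0.0012]
delta cm [0.12 0.82 0.12]
88 [ 0.129  -0.1118  0.2152]
0 [548. 338.]
1.08 [324. 203.]
1.2 [302. 199.]
1.3 [286. 197.]
```

View pics/k1.png

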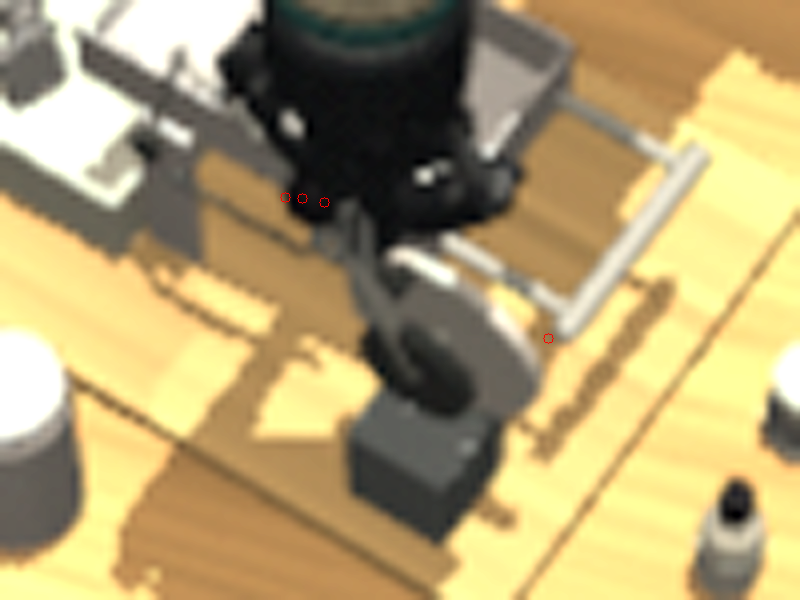

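The lever is past upright, with its rod ending near (345,205) at about 1.0 rad. I'll push on in small steps.

```bash
for i in 1; do
python3 -m creep '{"delta_pos":[[0,0.2,0],[0,0.4,0]],"dr":[[0,0,0],[0,0,0]]}' >/dev/null; python3 go.py;
python3 -m creep '{"delta_pos":[[0,0.2,0],[0,0.4,0]],"dr":[[0,0,0],[0,0,0]]}' >/dev/null; python3 go.py;
python3 -m creep '{"delta_pos":[[0,0,0],[0,0,0]],"dr":[[0,0,0],[0,0,0]]}' >/dev/null; python3 go.py; done
```

```text
clk 17.75 TCP station [ 0.1382 -0.107   0.1972] w 0.0001 F st [ 0.4 -0.5  0.3] dr left [ 0.0004 -0.0004 -0.0001]
clk 17.95 TCP station [ 0.1341 -0.1069  0.197 ] w 0.0003 F st [1.5 0.4 0.4] dr left [ 0.0002 -0.0001 -0.0001]
clk 18.15 TCP station [ 0.1341 -0.1069  0.197 ] w 0.0001 F st [0.4 0.2 0.2] dr left [-0.     -0.0001 -0.0001]
```

```bash
python3 -m creep '{"delta_pos":[[0,0.15,0],[0,0.3,0],[0,0.3,0]],"dr":[[0,0,0],[0,0,0],[0,0,0]]}' >/dev/null; python3 go.py;
python3 -m creep '{"delta_pos":[[0,-2,0],[0,-5,0],[-2,-7,0],[-6,-8,3],[-8,-8,7],[-8,-8,11],[-8,-8,11]],"dr":[[0,0,0],[0,0,0],[0,0,0],[0,0,0],[0,0,0],[0,0,0],[0,0,0]]}' >/dev/null; python3 go.py
python3 - <<'E'
from pan import *
t=manip.get_image("wrist");np.savez("pics/w7.npz",**t);im=t["pixels"].copy()
L=np.array([.163,-.106,.118])
for a in(1.0,1.2,1.3):
    q=proj(t,[H+S@(L+.1*np.array([np.sin(.6-a),0,np.cos(.6-a)]))])[0];print(a,q.round(1));cv2.circle(im,tuple(int(v) for v in q),3,(0,0,255),1)
cv2.imwrite("pics/w7.png",im)
E
python3 knob.py pics/k2.png
```

```text
clk 18.45 TCP station [ 0.131  -0.1069  0.197 ] w 0.0 F st [0.1 1.  0.4] dr left [-0.0001 -0.     -0.0001]
clk 19.15 TCP station [0.2114 0.0084 0.2784] w -0.0 F st [ 0.7 -1.  -0.1] dr left [ 0.0018  0.0022 -0.    ]
1.0 [468.  37.]
1.2 [489.6  39.9]
1.3 [497.4  41.6]
46 [ 0.1086 -0.1086  0.2098]
0 [548. 338.]
1.08 [324. 203.]
1.2 [302. 199.]
1.3 [286. 197.]
```

View pics/w7.png

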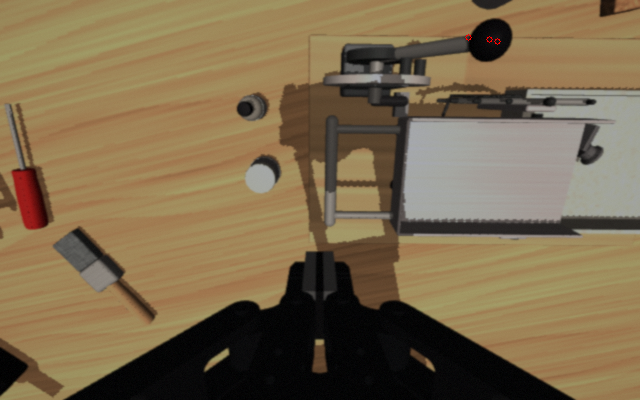

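View pics/k2.png

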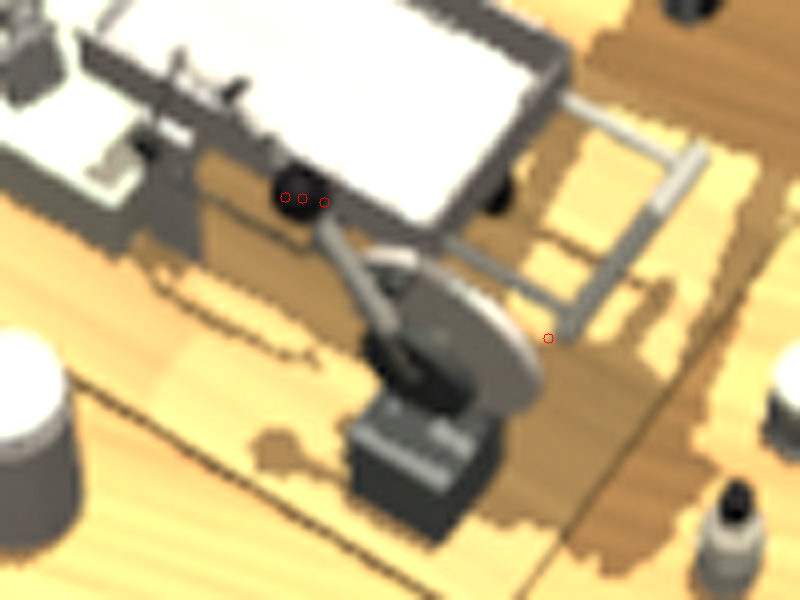

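The knob sits at (490,40) in the wrist view and (300,193) in the scene crop, which matches the notch at 1.2 rad in both. I'll do a last numeric check without a picture, then hand in.

Run:
```python
from pan import *
L=np.array([.163,-.106,.118])
t=load("pics/w7.npz");m=(t["pixels"].max(-1)<38).astype(np.uint8);m[75:]=0;m[:,:455]=0;m[:,520:]=0
(c,r)=cv2.minEnclosingCircle(max(cv2.findContours(cv2.morphologyEx(m,cv2.MORPH_OPEN,np.ones((13,13))),0,1)[0],key=cv2.contourArea))
e=[(np.hypot(*(proj(t,[H+S@(L+.1*np.array([np.sin(.6-a),0,np.cos(.6-a)]))])[0]-c)),a) for a in np.arange(.9,1.4,.01)]
print("knob",c,r,"lever",min(e))
n=manip.get_image("top");P=(world(n)-H)@S
k=(abs(P[...,1])<.045)&(P[...,0]>-.03)&(P[...,0]<.10)&(abs(P[...,2]-.1)<.012)
print("pan slope",np.degrees(np.arctan(np.polyfit(P[k][:,0],P[k][:,2],1)))[0].round(2))
g=(P[...,0]>-.21)&(P[...,0]<-.02)&(abs(P[...,1])<.072)&(P[...,2]<.05)&(n["pixels"].max(-1)<150)
N,l,s,cc=cv2.connectedComponentsWithStats(g.astype(np.uint8))
for i in range(1,N):
    if s[i,4]>15: print(s[i,4],np.median(P[l==i],0).round(3))
d0=load("pics/top0.npz")
dz=world(n)[...,2]-world(d0)[...,2];P0=(world(d0)-H)@S
for nm,(u,v) in dict(bottle=(276,194),jar=(272,219),can=(371,170),block=(412,185),pot=(476,266),brush=(184,240),driver=(176,205)).items():
    print(nm,np.median(abs(n["pixels"][v-6:v+6,u-6:u+6].astype(int)-d0["pixels"][v-6:v+6,u-6:u+6])),end=" ")
rep()
```

```text
knob (489.29998779296875, 39.29999923706055) 22.947439193725586 lever (np.float64(0.6842063046820195), np.float64(1.2000000000000002))
pan slope -0.07
134 [-0.101 -0.021  0.037]
114 [-0.072  0.016  0.028]
bottle 47.0 jar 2.0 can 2.0 block 2.0 pot 2.0 brush 2.0 driver 3.0 clk 19.3 TCP station [0.2112 0.0025 0.2773] w 0.0001 F st [-0.5 -0.2 -0.1] dr left [ 0.0002 -0.0017 -0.0001]
```

The bottle patch changed by 47, probably from the arm or its shadow. I'll check its position before handing in.

```bash
python3 - <<'E'
from pan import *
for f,uv in(("w1",(212,114)),("w5",(236,118)),("w7",(245,107))): print(f,((ray(load(f"pics/{f}.npz"),uv,.075)-H)@S).round(4))
E
python3 -c "
from rig import manip
print(manip.sign_off())"
```

```text
w1 [ 0.2877 -0.0628  0.075 ]
w5 [ 0.2852 -0.0637  0.075 ]
w7 [ 0.2873 -0.0632  0.075 ]
the job is handed in; nothing more can be done
None
```

The pan was tipped to the 60° mark, returned level and locked, and the job is handed in at about 19 s of the 64 s allowed.

- **Tip:** I gripped the handle and raised it. The arm's position gave 59.5–60.1° and the main depth fits gave 60.1–61.1°. A rougher depth fit from the top camera read 62.7°, and one from the scene camera failed. The pointer was at the 60 tick. I held it 2.5 s, and no reading came near 75°.
- **Castings:** All three were visible in the tray by about 49°. The last depth check found only two patches there; I took the larger one to be the square and the column lying together.
- **Level:** I pressed the pan onto its stop, where the force rose to 36 N with no further travel. The final slope read −0.07°.
- **Lever:** The last wrist image puts the knob at 1.20 rad, in the notch, after the fingers had withdrawn. I felt no clear force peak at the click, so this rests on the images alone.
- **Other things on the bench:** Image patches of the jar, can, block, pot, brush and screwdriver were unchanged. The bottle's patch differed, probably from the arm or its shadow; wrist views before and after place it within 3 mm of the same spot, still upright.

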